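# Load a dish into the reader's push-push tray

## Task

Load the dish into the reader: press the tray's closed front in gently so that its catch lets go and the tray springs out, set the petri dish flat in the tray's pocket without dropping it, then push the tray back in until it catches and stays shut by itself. Press gently, never with more than 14 N, and leave the tape roll, beaker and marker where they are.

Things in the scene. Friction and masses are not known exactly. Their poses are not given: they have to be found in the camera images.
- reader: The dish reader, a low white box fixed to the bench, 140 mm deep (x), 130 wide (y), 50 high, with its own yaw. Origin: centre of its underside, on the bench. Its x axis points inward from its front (case front at x = -70 mm): the tray is pushed in along +x and springs out along -x, at about 0.15 m/s.
- tray (a joint): How far the tray stands out of its caught place (m): 0 caught shut (the start), 0.085 fully out, negative pressed in. The stop lies 4 to 16 mm further in, differing each time, unseen. Push-push catch: pressed to within 1.5 mm of the stop for 0.1 s and eased back 3 mm or more, it changes over (caught: springs out; out: returns to 0 and stays). Shorter pushes change nothing.
- tray_front (a point): Centre of the front face of the tray's upright white front plate (122 mm wide, from 7 to 47 mm above the bench, 8 mm thick); moves with the tray; axes as the reader's. The place to press, along the reader's +x. The spring resists with 1 N (out) to 3 N (shut), plus 12 N per m/s; at the hard stop the force rises steeply, so come to it slowly.
- pocket (a point): Centre of the round dish pocket, on the tray's floor, 12 mm above the bench; moves with the tray; axes as the reader's. Four guides 8 mm high (inner radius 38 mm) stand round it at 45 degrees to the axes, leaving gaps of 40 mm for fingers at its left and right (y). Back of the front plate: 48 mm off towards -x.
- dish_center (a point): Centre (half-way up) of the clear flat petri dish with lid on, 68 mm diameter, 14 mm high, one solid piece, lying flat on the bench.
- tape_roll: A roll of tape lying flat, 60 mm diameter, 19 mm high, origin under its centre. Leave alone.
- beaker: An empty glass beaker, 74 mm diameter, 80 mm high, origin under its centre. Leave alone.
- marker: A marker pen lying flat, 132 mm long (its y axis), 14 mm thick, origin under its centre. Leave alone.

How it is judged:
By the outcome, as a careful person would: the job done as asked, in the order asked, and still so for the second after the job is handed in, with the robot touching nothing.
It also fails if it takes over 72 s, if anything falls off the work surface, if the arm or the gripper's body presses on something with over 40 N, if the wrist force passes 120 N, or if a joint passes its speed limit or range.

## Robot

A 6-joint arm with a two-finger parallel gripper is mounted at the origin on a cart in front of the work surface, level with it; the furniture and walls round the work are solid. World frame = base frame: x ahead of the robot, y to its left, z up, the work surface at z = 0. Lengths are in m, angles in degrees, forces in N, time in s.
With the tool pointing down it reaches from about 0.225 to 0.875 m from the base axis. Payload 3.4 kg.
Tool frame: the origin (TCP) lies between the finger pads; the fingertips stand 22 mm ahead of it and the grasp point (between the pads) lies 3 mm ahead of it; z points along the fingers, y is the line along which they close (so a half turn about z gives the same grasp; the last joint's range is limited). The gripper opens to 85 mm and grips with 20 to 120 N. Pads are 22 mm wide; open, the fingers measure 114 mm over their backs; the gripper's body (76 mm by 85 mm) begins 54 mm behind the grasp point. The pads swing forward as they close: fully open they stand 13 mm farther back than shut.
Start: joints at [66.177, 15.808, 86.224, -0, 77.962, -6.933], TCP at [0.167, 0.55, 0.253] pointing down, gripper open.
Joint ranges: [-165.64, 165.64], [-43.16, 119.46], [12.63, 154.43], [-67.54, 247.53], [6.08, 155.33], [-154.97, 154.97]. Speed limits (degrees/s): [147.25, 147.25, 180, 180, 180, 180].

## Interface

Orientations are given as [roll, pitch, yaw] about the fixed x, y, z axes, in that order (R = Rz(yaw) Ry(pitch) Rx(roll)).
In Python, from rig import status, snapshot, r, recognise, outline_of, place_of gives the robot as it stands.
- The arm moves only by the tool arm_command, never from a script. Its argument "deltas" is a list of rows, each an object with "offset": the shift along the world's x, y, z in cm, a list of three; "yaw": the turn about the world's z in degrees. In form: [{"offset": [dx, dy, dz], "yaw": yaw}, ...]. A call has 1 to 10 rows; each row is the pose to reach, as a shift and turn from the pose commanded when the call began; what a row does not reach only later rows make up. A row lasts 1/8 s, in which the tool goes at most 62.5 mm and 10.7 degrees, less where a joint would pass 70% of its speed; a pose out of reach is approached as far as the arm can. A call with a gripper value outside its range is refused whole. "grip" is the opening, from -1 (shut) to 1 (fully open), so that 0 is half open, set as the call begins (left out, the last holds). The fingers move at their own pace and stop on an object; "force" is the grip in N (left out, the last holds). Time passes only in rows, so rows that repeat a pose let the fingers close. It gives the time, the measured TCP pose, the force, the opening and the grip force at its end, in the units of the state.
- status.read_state(): the state, without advancing time (a new reading comes with each control period).
- snapshot(name): name is "scene" or "top" or "wrist"; returns a dict with "frame" (420x560x3 uint8, red, green, blue), "range_z" (420x560 float32, m along the optical axis (not along the pixel's ray), 0 where there is no reading), "fx", "fy", "cx", "cy" (pixels), "world_from_camera" (4x4, takes a point from camera to world coordinates); the wrist camera has in their place "mount" (4x4, takes a point from camera to tool coordinates, whose origin is the TCP and whose axes are the flange's). Camera axes: x right, y down, z forward; pixel columns grow to the right and rows downward; lengths in m; the calibration is good to about 2 mm. A picture is of the moment at which its call begins: read the wrist's pose just before it.
- r.close_job(): hands the job in; it is judged then, once.
Trained networks look in the newest picture that a camera, given by its name, has taken for a name from the list of things; names that differ only in an ending like _2 or _b are one class to them, and where a whole thing is asked for, a point or a joint stands for the part that bears it (a point fixed in the world has none). Each returns a list of dicts, best first, with "conf" (0 to 1); they miss things now and then, are a little off and sometimes report something else, mostly with a low value. They report only what shows in the picture. A call takes as long as a camera call.
- recognise(camera, thing): "pixel" ([row, column] in pixels, amid what is visible of it).
- outline_of(camera, thing): "mask" (420x560 bool, what is visible of it) and "pixel" ([row, column] in pixels, amid what is visible of it).
- place_of(camera, thing): "pixel" ([row, column] in pixels: a listed point, or the origin of a listed thing).
The state is a dict: "time_s": time; "q": joint angles; "qd": joint speeds; "tau": joint torques, N m; "eef_pos": TCP position; "tool_rot": TCP orientation; "force": force on the tool from outside, world axes, zero at the start; "torque": the same for the moment, N m; "grip_width": finger opening in m; "grasp_force": force on a finger pad.
Only numpy, scipy, OpenCV 4.12 (cv2) and the standard library are available. Lean on these libraries where they do the work, as an engineer would, in place of code of your own. Each camera call takes 0.05 s, during which the arm holds its last target. There are 200 camera calls.

## Working session

There is one attempt and no reset: what is moved stays moved. The work goes in short steps, Python scripts to look and compute and a tool call to move; the robot and the scene stay as the last step left them, time stands still between calls to the robot, and variables do not carry over. Pictures are saved under pics/ and viewed, at most 10 in all, crops included, and the job is handed in when it is done.

Besides the shell and the picture viewer there is one more tool, called after ">>>" as name(argument=value, ...) on one line, values as JSON. arm_command: Moves the arm, as the interface text tells. Its arguments: {"type":"object","properties":{"deltas":{"type":"array","items":{"type":"object","properties":{"offset":{"type":"array","items":{"type":"number"}},"yaw":{"type":"number"}}}},"grip":{"type":"number"},"force":{"type":"number"}},"required":["deltas"]}

```bash
ls; mkdir -p pics
cat > h.py <<'E'
import numpy as np, cv2
from rig import status, snapshot, r, recognise, outline_of, place_of
from scipy.spatial.transform import Rotation as R
def cam(name):
    s=status.read_state(); p=snapshot(name)
    if name=='wrist':
        T=np.eye(4);T[:3,:3]=R.from_euler('xyz',s['tool_rot'],degrees=True).as_matrix();T[:3,3]=s['eef_pos']
        W=T@p['mount']
    else: W=np.array(p['world_from_camera'])
    p['W']=W; return p
def atz(p,px,z):
    "pixel [row,col] ray meets plane z"
    px=np.atleast_2d(px)
    d=np.c_[(px[:,1]-p['cx'])/p['fx'],(px[:,0]-p['cy'])/p['fy'],np.ones(len(px))]@p['W'][:3,:3].T
    o=p['W'][:3,3]; return o+d*((z-o[2])/d[:,2])[:,None]
def cloud(p):
    v,u=np.mgrid[:420,:560]; z=p['range_z']
    c=np.stack([(u-p['cx'])/p['fx']*z,(v-p['cy'])/p['fy']*z,z],-1)
    w=c@p['W'][:3,:3].T+p['W'][:3,3]; w[z==0]=np.nan; return w
def save(p,n): cv2.imwrite('pics/'+n,p['frame'][:,:,::-1])
E
cat > a.py <<'E'
from h import *
print(status.read_state())
hz=dict(reader=0,tray_front=.027,pocket=.012,dish_center=.007,tape_roll=0,beaker=0,marker=0)
for c in ['top','scene']:
    p=cam(c); save(p,c+'0.png'); w=cloud(p)
    for k,z in hz.items():
        for o in place_of(c,k)[:2]: print(c,k,round(o['conf'],2),np.round(o['pixel']),atz(p,o['pixel'],z).round(3))
    for k in ['reader','dish_center','tape_roll','beaker','marker']:
        for o in outline_of(c,k)[:1]:
            q=w[o['mask']]; q=q[~np.isnan(q[:,0])]
            print(c,k,'mask',round(o['conf'],2),len(q),np.percentile(q,[2,50,98],axis=0).round(3).tolist())
            if k=='reader':
                t=q[(q[:,2]>.042)&(q[:,2]<.06)]
                print(len(t),cv2.minAreaRect((t[:,:2]*1000).astype(np.float32)))
E
python3 a.py
```

```text
pics
{'time_s': 0.0, 'q': array([ 6.61752756e+01,  1.58468803e+01,  8.62948627e+01,  3.25582139e-05,
        7.79638777e+01, -6.93337750e+00]), 'qd': array([-0.04429488, -0.05447294, -0.01197708,  0.00056163,  0.13616218,
        0.06211953]), 'tau': array([ 1.18800135e-04, -4.16754985e+01, -2.45805216e+01, -3.53225705e-04,
        1.11157107e-02, -1.24361219e-05]), 'eef_pos': array([0.16687886, 0.54973138, 0.25244956]), 'tool_rot': array([-1.79895156e+02, -1.27816097e-02,  1.63108635e+02]), 'force': array([-0.29664756,  0.26234589,  0.49529557]), 'torque': array([-0.00128265, -0.01017199,  0.001094  ]), 'grasp_force': 0.0, 'grip_width': 0.08537528539820453}
top reader 0.9 [197. 272.] [[0.622 0.04  0.   ]]
top tray_front 0.8 [237. 273.] [[0.52  0.038 0.027]]
top pocket 0.66 [212. 272.] [[0.584 0.041 0.012]]
top dish_center 0.97 [238. 179.] [[0.523 0.259 0.007]]
top tape_roll 0.7 [235. 417.] [[ 0.526 -0.303  0.   ]]
top tape_roll 0.43 [232. 269.] [[0.535 0.049 0.   ]]
top beaker 0.93 [181. 392.] [[ 0.66  -0.252  0.   ]]
top marker 0.67 [173. 174.] [[0.684 0.281 0.   ]]
top reader mask
[... 909 characters left out ...]
]
scene beaker 0.37 [235. 140.] [[0.685 0.271 0.   ]]
scene marker 0.73 [237. 140.] [[0.68  0.272 0.   ]]
scene reader mask 0.68 4182 [[0.524, -0.023, 0.006], [0.589, 0.043, 0.049], [0.686, 0.103, 0.052]]
3090 ((607.484375, 37.987274169921875), (130.35372924804688, 168.9311981201172), 88.5375747680664)
scene dish_center mask 0.91 941 [[0.482, 0.222, 0.0], [0.512, 0.253, 0.013], [0.546, 0.284, 0.015]]
scene tape_roll mask 0.73 418 [[0.502, -0.332, 0.002], [0.53, -0.302, 0.018], [0.558, -0.275, 0.021]]
scene beaker mask 0.81 1013 [[0.628, -0.29, 0.007], [0.659, -0.253, 0.051], [0.696, -0.222, 0.08]]
scene marker mask 0.73 295 [[0.619, 0.264, 0.004], [0.674, 0.28, 0.012], [0.739, 0.295, 0.016]]
```

View pics/top0.png

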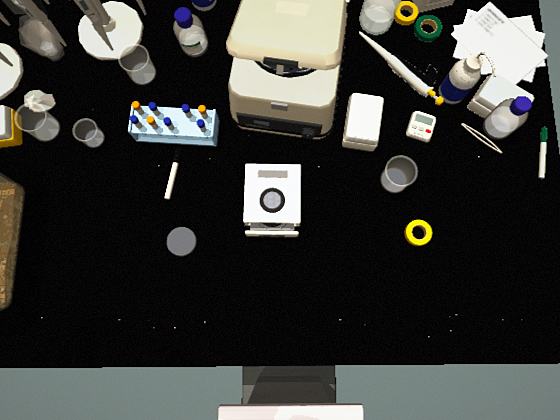

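View pics/scene0.png

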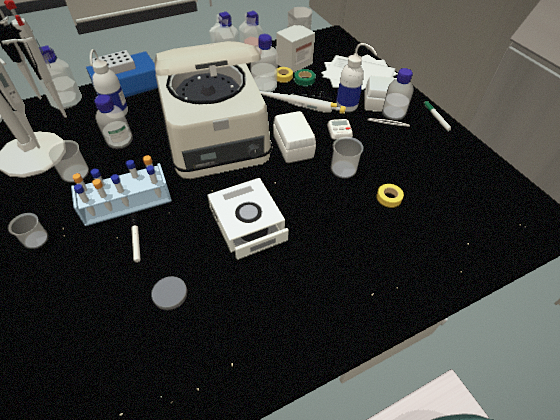

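The pictures agree with the networks. In the top view, the reader with its tray front is at about row 197, column 272, and the dish is at (240,181). The tape roll is at (232,418), the beaker at (173,399) and the marker at (180,171). I'll move above the scene for a close look.

>>> arm_command(deltas=[{"offset": [2,-3,1],"yaw": 4},{"offset": [6,-8,2],"yaw": 10},{"offset": [10,-13,2],"yaw": 15.4},{"offset": [14,-18,2],"yaw": 15.4},{"offset": [18,-23,2],"yaw": 15.4},{"offset": [22,-28,2],"yaw": 15.4},{"offset": [25,-33,2],"yaw": 15.4},{"offset": [28,-37,2],"yaw": 15.4},{"offset": [30,-40,2],"yaw": 15.4},{"offset": [30,-40,2],"yaw": 15.4}], grip=-1)

```text
time_s: 2.55
eef_pos: [0.4685, 0.1482, 0.2732]
tool_rot: [-180.0, 0.0, 178.3]
force: [-0.9, 0.5, -0.1]
grip_width: -0.0002
grasp_force: 0.0
```

```bash
cat > b.py <<'E'
from h import *
import sys
s=status.read_state(); print(s['time_s'],s['eef_pos'].round(4),s['tool_rot'].round(2))
p=cam('wrist'); save(p,sys.argv[1]); w=cloud(p)
for k,z in dict(reader=0,tray_front=.027,pocket=.012,dish_center=.007).items():
    for o in place_of('wrist',k)[:1]: print(k,round(o['conf'],2),np.round(o['pixel']),atz(p,o['pixel'],z).round(3))
for k in ['dish_center','reader']:
    for o in outline_of('wrist',k)[:1]:
        q=w[o['mask']]; q=q[~np.isnan(q[:,0])]
        print(k,'mask',round(o['conf'],2),len(q),np.percentile(q,[1,50,99],axis=0).round(4).tolist())
        if k=='dish_center':
            e=atz(p,np.argwhere(o['mask']),.014)[:,:2]*1000
            print('circ',cv2.minEnclosingCircle(e.astype(np.float32)),cv2.minAreaRect(e.astype(np.float32)))
        else:
            for lo,hi in((.042,.0485),(.0485,.056)):
                t=q[(q[:,2]>lo)&(q[:,2]<hi)]
                if len(t)>20: print(lo,len(t),cv2.minAreaRect((t[:,:2]*1000).astype(np.float32)),np.percentile(t,[1,99],axis=0).round(4).tolist())
E
python3 b.py w1.png
```

```text
2.55 [0.4685 0.1482 0.2732] [-1.7998e+02  2.0000e-02  1.7828e+02]
reader 0.88 [289. 205.] [[0.624 0.042 0.   ]]
tray_front 0.77 [230. 193.] [[0.522 0.043 0.027]]
pocket 0.66 [267. 202.] [[0.582 0.044 0.012]]
dish_center 0.93 [214. 353.] [[0.513 0.253 0.007]]
dish_center mask 0.65 2072 [[0.4814, 0.2213, 0.0039], [0.5122, 0.2532, 0.014], [0.5458, 0.2854, 0.0158]]
circ ((513.1305541992188, 252.97642517089844), 35.306129455566406) ((512.6685180664062, 253.63357543945312), (70.03616333007812, 66.01630401611328), 43.31962585449219)
reader mask 0.76 7077 [[0.5233, -0.0214, 0.0088], [0.5616, 0.0349, 0.0499], [0.68, 0.1061, 0.0526]]
0.042 775 ((557.2142333984375, 41.41161346435547), (130.39743041992188, 66.5338134765625), 88.76181030273438) [[0.5231, -0.0183, 0.0424], [0.569, 0.1063, 0.0484]]
0.0485 4183 ((607.9567260742188, 40.79036331176758), (129.05955505371094, 164.4131317138672), 89.13140106201172) [[0.5498, -0.0217, 0.0487], [0.6828, 0.1037, 0.0528]]
```

View pics/w1.png

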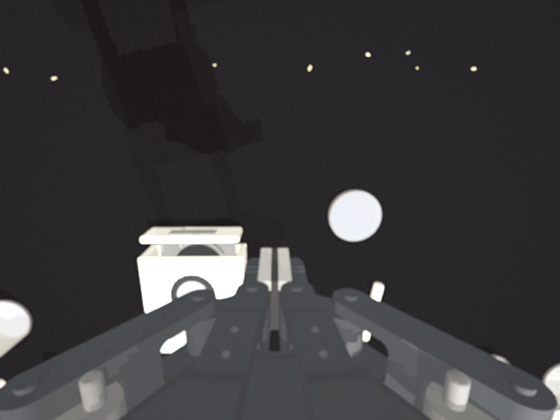

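>>> arm_command(deltas=[{"offset": [0,-2,-3],"yaw": 0.5},{"offset": [0,-5,-8],"yaw": 0.5},{"offset": [0,-8,-13],"yaw": 0.5},{"offset": [0,-10,-18],"yaw": 0.5},{"offset": [0.5,-10.8,-22],"yaw": 0.5},{"offset": [1,-10.8,-23.6],"yaw": 0.5},{"offset": [2,-10.8,-23.6],"yaw": 0.5},{"offset": [3,-10.8,-23.6],"yaw": 0.5},{"offset": [3,-10.8,-23.6],"yaw": 0.5}])

```text
time_s: 4.03
eef_pos: [0.4997, 0.0425, 0.0389]
tool_rot: [-180.0, 0.3, 179.1]
force: [-0.5, -0.3, 0.6]
grip_width: 0.0001
grasp_force: 0.0
```

>>> arm_command(deltas=[{"offset": [0.4,0,0],"yaw": 0},{"offset": [0.8,0,0],"yaw": 0},{"offset": [1.1,0,0],"yaw": 0},{"offset": [1.3,0,0],"yaw": 0},{"offset": [1.4,0,0],"yaw": 0},{"offset": [1.5,0,0],"yaw": 0}])

```text
time_s: 4.78
eef_pos: [0.512, 0.0422, 0.0372]
tool_rot: [180.0, -0.0, 179.0]
force: [-0.3, -0.3, 0.5]
grip_width: 0.0003
grasp_force: 0.0
```

>>> arm_command(deltas=[{"offset": [0.1,0,0],"yaw": 0},{"offset": [0.2,0,0],"yaw": 0},{"offset": [0.3,0,0],"yaw": 0},{"offset": [0.3,0,0],"yaw": 0}])

```text
time_s: 5.28
eef_pos: [0.5145, 0.0422, 0.0372]
tool_rot: [180.0, -0.1, 179.0]
force: [-1.8, -0.7, 0.1]
grip_width: 0.0001
grasp_force: 0.8
```

>>> arm_command(deltas=[{"offset": [0.05,0,0],"yaw": 0},{"offset": [0.1,0,0],"yaw": 0},{"offset": [0.15,0,0],"yaw": 0},{"offset": [0.2,0,0],"yaw": 0}])

```text
time_s: 5.78
eef_pos: [0.5168, 0.0422, 0.0372]
tool_rot: [180.0, -0.0, 179.0]
force: [-3.3, -0.5, 0.9]
grip_width: -0.0002
grasp_force: 1.7
```

>>> arm_command(deltas=[{"offset": [0.05,0,0],"yaw": 0},{"offset": [0.1,0,0],"yaw": 0},{"offset": [0.1,0,0],"yaw": 0}])

```text
time_s: 6.15
eef_pos: [0.5182, 0.0422, 0.0373]
tool_rot: [180.0, 0.0, 179.0]
force: [-2.8, -1.1, 1.0]
grip_width: 0.0001
grasp_force: 1.5
```

>>> arm_command(deltas=[{"offset": [0.05,0,0],"yaw": 0},{"offset": [0.1,0,0],"yaw": 0},{"offset": [0.1,0,0],"yaw": 0}])

```text
time_s: 6.52
eef_pos: [0.5192, 0.0422, 0.0373]
tool_rot: [180.0, 0.0, 179.0]
force: [-2.9, -1.1, -0.2]
grip_width: 0.0005
grasp_force: 1.4
```

>>> arm_command(deltas=[{"offset": [0.05,0,0],"yaw": 0},{"offset": [0.1,0,0],"yaw": 0},{"offset": [0.1,0,0],"yaw": 0}])

```text
time_s: 6.9
eef_pos: [0.52, 0.0422, 0.0373]
tool_rot: [180.0, -0.0, 179.0]
force: [-3.1, -1.8, 0.1]
grip_width: -0.0002
grasp_force: 1.6
```

>>> arm_command(deltas=[{"offset": [0.05,0,0],"yaw": 0},{"offset": [0.1,0,0],"yaw": 0},{"offset": [0.1,0,0],"yaw": 0}])

```text
time_s: 7.28
eef_pos: [0.5211, 0.0421, 0.0373]
tool_rot: [-180.0, -0.0, 179.0]
force: [-2.6, -2.4, -0.1]
grip_width: 0.0001
grasp_force: 1.6
```

>>> arm_command(deltas=[{"offset": [0.05,0,0],"yaw": 0},{"offset": [0.1,0,0],"yaw": 0},{"offset": [0.1,0,0],"yaw": 0}])

```text
time_s: 7.65
eef_pos: [0.5221, 0.0422, 0.0373]
tool_rot: [180.0, 0.0, 179.0]
force: [-3.4, -2.9, -0.2]
grip_width: -0.0005
grasp_force: 1.6
```

>>> arm_command(deltas=[{"offset": [0.05,0,0],"yaw": 0},{"offset": [0.1,0,0],"yaw": 0},{"offset": [0.1,0,0],"yaw": 0}])

```text
time_s: 8.02
eef_pos: [0.5225, 0.0422, 0.0373]
tool_rot: [-180.0, -0.1, 179.0]
force: [-4.9, -3.0, 0.6]
grip_width: -0.0001
grasp_force: 2.2
```

>>> arm_command(deltas=[{"offset": [0.05,0,0],"yaw": 0},{"offset": [0.05,0,0],"yaw": 0}])

```text
time_s: 8.28
eef_pos: [0.5226, 0.0422, 0.0373]
tool_rot: [-180.0, -0.1, 179.0]
force: [-5.0, -3.1, 1.3]
grip_width: -0.0
grasp_force: 2.7
```

>>> arm_command(deltas=[{"offset": [-0.6,0,0],"yaw": 0},{"offset": [-3,0,0],"yaw": 0},{"offset": [-7,0,0],"yaw": 0},{"offset": [-11,0,0],"yaw": 0},{"offset": [-14,0,0],"yaw": 0},{"offset": [-14,0,3],"yaw": 0},{"offset": [-14,0,8],"yaw": 0},{"offset": [-14,0,14],"yaw": 0},{"offset": [-13,4,18],"yaw": 0},{"offset": [-13,7,20],"yaw": 0}], grip=-1)

```text
time_s: 9.52
eef_pos: [0.3972, 0.1141, 0.2412]
tool_rot: [179.8, 0.6, 179.0]
force: [-0.1, -0.8, 0.1]
grip_width: 0.0001
grasp_force: 0.0
```

```bash
cat >> b.py <<'E'
p=cam('top'); w=cloud(p); 
for o in place_of('top','pocket')[:1]: print('top pocket',round(o['conf'],2),atz(p,o['pixel'],.012).round(3))
for o in place_of('top','tray_front')[:1]: print('top front',round(o['conf'],2),atz(p,o['pixel'],.027).round(3))
E
python3 b.py w2.png
```

```text
9.525 [0.3972 0.1141 0.2412] [179.81   0.64 178.97]
tray_front 0.56 [228. 213.] [[0.442 0.043 0.027]]
pocket 0.77 [265. 221.] [[0.497 0.046 0.012]]
dish_center 0.93 [270. 383.] [[0.51  0.255 0.007]]
dish_center mask 0.95 2201 [[0.4811, 0.221, 0.0015], [0.5112, 0.2524, 0.014], [0.5464, 0.2855, 0.0156]]
circ ((512.0578002929688, 251.4210205078125), 37.389366149902344) ((512.4819946289062, 251.9347686767578), (73.42396545410156, 67.09165954589844), 45.059654235839844)
reader mask 0.91 5628 [[0.4386, -0.0159, 0.0112], [0.4793, 0.0373, 0.0135], [0.5866, 0.1003, 0.051]]
0.042 783 ((485.3634338378906, 7.869285583496094), (93.4573745727539, 191.8223114013672), 48.921669006347656) [[0.4386, -0.0132, 0.0423], [0.4477, 0.1025, 0.0484]]
0.0485 250 ((499.1376953125, 7.414886474609375), (85.22944641113281, 194.58543395996094), 55.265316009521484) [[0.4417, -0.0229, 0.0485], [0.5955, 0.0907, 0.0521]]
top pocket 0.55 [[0.497 0.039 0.012]]
top front 0.85 [[0.441 0.045 0.027]]
```

View pics/w2.png

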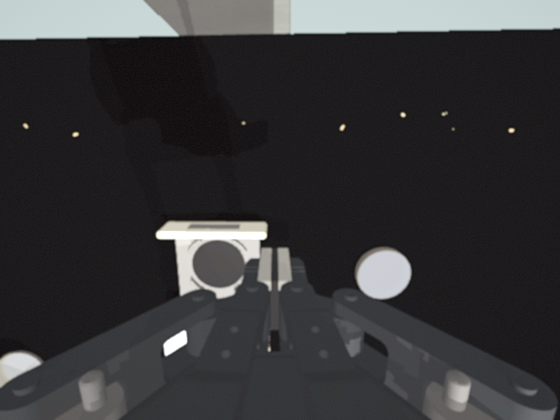

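>>> arm_command(deltas=[{"offset": [2,2,0],"yaw": 0},{"offset": [5,6,0],"yaw": 0},{"offset": [8,10,-2],"yaw": 0},{"offset": [11,13,-5],"yaw": 0},{"offset": [11.8,14,-8],"yaw": 0},{"offset": [11.8,14,-11],"yaw": 0},{"offset": [11.8,14,-12],"yaw": 0},{"offset": [11.8,14,-12],"yaw": 0}], grip=1, force=25)

```text
time_s: 11.02
eef_pos: [0.5114, 0.2517, 0.1168]
tool_rot: [-180.0, -0.1, 179.0]
force: [-0.1, 0.4, -0.2]
grip_width: 0.0853
grasp_force: 0.0
```

```bash
cat > c.py <<'E'
from h import *
import sys
s=status.read_state(); print(s['time_s'],s['eef_pos'].round(4),s['tool_rot'].round(2))
p=cam('wrist'); save(p,sys.argv[1]); w=cloud(p)
m=(p['range_z']>0)&(w[...,2]>.03)&(w[...,2]<.2)
q=w[m]-s['eef_pos']; print('near',np.percentile(q,[0.5,2,50,98],axis=0).round(3).tolist())
for o in place_of('wrist','dish_center')[:1]: print(round(o['conf'],2),o['pixel'],atz(p,o['pixel'],.007).round(4))
for o in outline_of('wrist','dish_center')[:1]:
    q=w[o['mask']]; print(np.nanpercentile(q,[1,50,99],axis=0).round(4).tolist())
    print(cv2.minEnclosingCircle((atz(p,np.argwhere(o['mask']),.014)[:,:2]*1000).astype(np.float32)))
E
python3 c.py w3.png
```

```text
11.025 [0.5114 0.2517 0.1168] [-1.7998e+02 -7.0000e-02  1.7897e+02]
near [[-0.067, -0.193, -0.084], [-0.021, -0.177, -0.074], [-0.012, -0.006, 0.056], [0.129, 0.069, 0.079]]
0.58 [220.2, 276.4] [[0.5132 0.2542 0.007 ]]
[[0.4814, 0.2225, 0.0008], [0.5125, 0.2543, 0.014], [0.5462, 0.2859, 0.0155]]
((513.4502563476562, 254.4994354248047), 35.09307861328125)
```

View pics/w3.png

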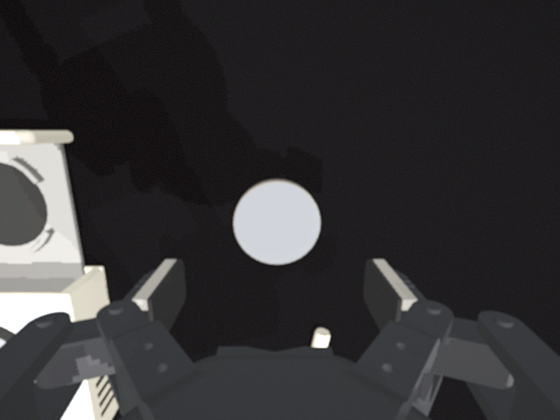

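The dish sits centred between the open fingers (row 222, col 277), and the fingertips are at about (265,165) and (265,385). Next I'll measure how far the open tips reach.

Run:
```python
from h import *
s=status.read_state();p=cam('wrist');w=cloud(p)-s['eef_pos']
for r0,c0 in((262,172),(262,180),(270,165),(285,150),(262,378),(270,385),(285,398)):print(r0,c0,w[r0,c0].round(4))
for sl in (w[250:310,130:190],w[250:310,360:420]):
    q=sl.reshape(-1,3);q=q[(q[:,2]>-.05)]; print(np.percentile(q,[1,50,99],axis=0).round(4).tolist())
```

```text
262 172 [-0.0126 -0.0445 -0.002 ]
262 180 [-0.0122 -0.0412 -0.0028]
270 165 [-0.0129 -0.0446  0.0064]
285 150 [-0.013  -0.0459  0.0189]
262 378 [-0.011   0.0473 -0.002 ]
270 385 [-0.0111  0.0475  0.0061]
285 398 [-0.0114  0.0477  0.0191]
[[-0.0142, -0.0547, -0.0073], [-0.01, -0.0421, 0.0128], [0.0074, -0.0412, 0.0354]]
[[-0.0128, 0.0432, -0.007], [-0.0086, 0.0441, 0.0129], [0.009, 0.0568, 0.0355]]
```

>>> arm_command(deltas=[{"offset": [0.1,0.2,-2],"yaw": 0},{"offset": [0.1,0.2,-5],"yaw": 0},{"offset": [0.1,0.2,-7.5],"yaw": 0},{"offset": [0.1,0.2,-9],"yaw": 0},{"offset": [0.1,0.2,-9.7],"yaw": 0},{"offset": [0.1,0.2,-9.7],"yaw": 0}])

```text
time_s: 11.98
eef_pos: [0.5129, 0.2543, 0.0206]
tool_rot: [180.0, 0.0, 179.0]
force: [0.0, -0.4, 0.7]
grip_width: 0.0854
grasp_force: 0.0
```

>>> arm_command(deltas=[{"offset": [0,0,0],"yaw": 0},{"offset": [0,0,0],"yaw": 0},{"offset": [0,0,0],"yaw": 0},{"offset": [0,0,0],"yaw": 0}], grip=0.4, force=25)

```text
time_s: 12.48
eef_pos: [0.5133, 0.2545, 0.0215]
tool_rot: [180.0, 0.1, 179.0]
force: [-0.2, -0.3, 5.3]
grip_width: 0.0649
grasp_force: 27.7
```

>>> arm_command(deltas=[{"offset": [0,0,0.5],"yaw": 0},{"offset": [0,0,2],"yaw": 0},{"offset": [0,0,5],"yaw": 0},{"offset": [0,0,8],"yaw": 0},{"offset": [0,0,9],"yaw": 0},{"offset": [0,0,9],"yaw": 0}])

```text
time_s: 13.22
eef_pos: [0.5128, 0.2543, 0.1111]
tool_rot: [180.0, 0.1, 179.0]
force: [-0.1, 0.3, -0.6]
grip_width: 0.0646
grasp_force: 27.8
```

```bash
python3 c.py w4.png; python3 -c "
from h import *
print(status.read_state()['grip_width'])"
```

```text
13.225 [0.5128 0.2543 0.1111] [1.7996e+02 8.0000e-02 1.7901e+02]
near [[-0.067, -0.19, -0.075], [-0.029, -0.177, -0.062], [-0.012, -0.002, 0.047], [0.061, 0.062, 0.079]]
0.89 [273.8, 273.7] [[0.5593 0.254  0.007 ]]
[[0.4806, 0.2246, 0.0936], [0.5102, 0.2555, 0.1034], [0.5448, 0.2861, 0.1048]]
((560.0845947265625, 256.10198974609375), 60.19202423095703)
0.06478242987872669
```

View pics/w4.png

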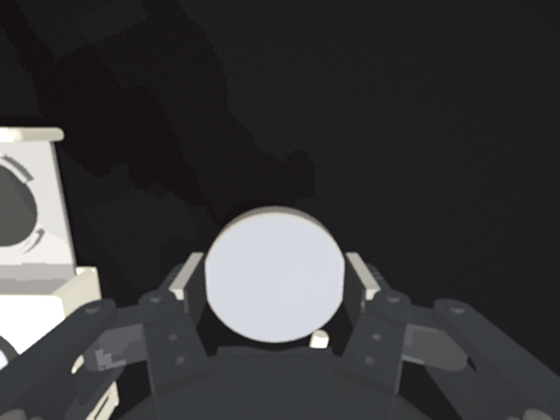

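The dish is gripped flat and centred, at (275,275), with its underside about 21.5 mm below the TCP. Next I'll measure the pocket from nearby.

>>> arm_command(deltas=[{"offset": [-1,-2,2],"yaw": 0},{"offset": [-2.5,-5,5],"yaw": 0},{"offset": [-4,-8,8],"yaw": 0},{"offset": [-5,-10,9],"yaw": 0},{"offset": [-5,-10,9],"yaw": 0},{"offset": [-5,-10,9],"yaw": 0}])

```text
time_s: 14.12
eef_pos: [0.4624, 0.1545, 0.1992]
tool_rot: [180.0, -0.1, 179.0]
force: [-0.3, -0.5, -1.2]
grip_width: 0.0648
grasp_force: 28.0
```

```bash
cat > d.py <<'E'
from h import *
s=status.read_state(); print(s['time_s'],s['eef_pos'].round(4))
for c in('wrist','top','scene'):
    p=cam(c); save(p,'d_%s.png'%c); w=cloud(p)
    for k,z in(('pocket',.012),('tray_front',.027),('reader',0)):
        for o in place_of(c,k)[:1]: print(c,k,round(o['conf'],2),np.round(o['pixel']),atz(p,o['pixel'],z).round(4))
    q=w.reshape(-1,3)
    B=(q[:,0]>.42)&(q[:,0]<.72)&(q[:,1]>-.05)&(q[:,1]<.13)
    pl=q[B&(q[:,0]<.46)&(q[:,2]>.04)&(q[:,2]<.052)]; ca=q[B&(q[:,0]>.53)&(q[:,2]>.045)&(q[:,2]<.055)]
    for n,t in(('plate',pl),('case',ca)):
        if len(t)>50: print(c,n,len(t),np.percentile(t,[1,99],axis=0).round(4).tolist(),cv2.minAreaRect((t[:,:2]*1000).astype(np.float32)))
    if c=='wrist':
        g=q[B&(q[:,0]>.45)&(q[:,0]<.545)&(q[:,2]>.0165)&(q[:,2]<.024)]; print('guides',len(g))
        if len(g)>20:
            from scipy.optimize import least_squares
            print(least_squares(lambda v:np.hypot(g[:,0]-v[0],g[:,1]-v[1])-v[2],[.495,.043,.039],loss='soft_l1',f_scale=.002).x.round(4), np.percentile(g,[2,98],axis=0).round(4).tolist())
E
python3 d.py
```

```text
14.125 [0.4624 0.1545 0.1992]
wrist pocket 0.84 [230. 170.] [[0.4971 0.0417 0.012 ]]
wrist tray_front 0.95 [180. 161.] [[0.4402 0.0444 0.027 ]]
wrist reader 0.15 [230. 172.] [[0.501  0.0396 0.    ]]
wrist plate 1210 [[0.4386, -0.0135, 0.0405], [0.4477, 0.1042, 0.0489]] ((443.465087890625, 44.89959716796875), (120.67945098876953, 8.389816284179688), 88.83441162109375)
wrist case 2901 [[0.5497, -0.0235, 0.0464], [0.6861, 0.1047, 0.0521]] ((619.9642333984375, 40.37202072143555), (129.50611877441406, 140.24850463867188), 88.61331939697266)
guides 347
[0.4951 0.0435 0.04  ] [[0.4598, 0.0078, 0.0168], [0.5291, 0.0787, 0.0218]]
top pocket 0.58 [247. 272.] [[0.499  0.0413 0.012 ]]
top tray_front 0.94 [271. 267.] [[0.4419 0.0527 0.027 ]]
top reader 0.87 [198. 272.] [[0.6189 0.0416 0.    ]]
top plate 195 [[0.4403, -0.0137, 0.0405], [0.4501, 0.1033, 0.0498]] ((444.712158203125, 44.67427444458008), (121.23994445800781, 7.997425079345703), 88.41621398925781)
top case 3193 [[0.553, -0.0224, 0.0454], [0.6897, 0.1043, 0.0536]] ((621.7131958007812, 41.00803756713867), (129.5809326171875, 140.61143493652344), 88.27989959716797)
scene pocket 0.78 [259. 271.] [[0.4914 0.0362 0.012 ]]
scene tray_front 0.83 [275. 282.] [[0.4409 0.0377 0.027 ]]
scene reader 0.75 [218. 250.] [[0.6216 0.0289 0.    ]]
scene plate 274 [[0.4386, -0.0169, 0.0402], [0.4483, 0.1019, 0.0487]] ((443.2377624511719, 41.95440673828125), (120.69219207763672, 9.479681968688965), 88.26261901855469)
scene case 1367 [[0.5504, -0.0262, 0.0461], [0.6882, 0.0971, 0.0527]] ((621.244384765625, 37.5213737487793), (129.69708251953125, 142.6160125732422), 87.90361785888672)
```

View pics/d_wrist.png

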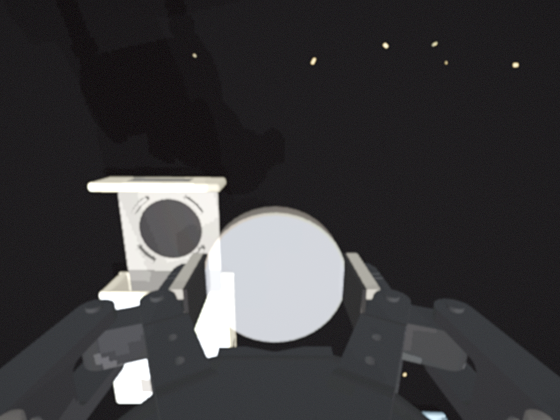

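>>> arm_command(deltas=[{"offset": [0.7,-2,0],"yaw": -0.5},{"offset": [1.7,-5,0],"yaw": -0.5},{"offset": [2.7,-8,-1],"yaw": -0.5},{"offset": [3.2,-10.5,-4],"yaw": -0.5},{"offset": [3.2,-11.2,-7],"yaw": -0.5},{"offset": [3.2,-11.2,-10],"yaw": -0.5},{"offset": [3.2,-11.2,-12],"yaw": -0.5},{"offset": [3.2,-11.2,-12.5],"yaw": -0.5},{"offset": [3.2,-11.2,-12.5],"yaw": -0.5}])

```text
time_s: 15.85
eef_pos: [0.4949, 0.0422, 0.0756]
tool_rot: [180.0, 0.0, 178.5]
force: [0.7, -0.7, 0.5]
grip_width: 0.0651
grasp_force: 28.0
```

>>> arm_command(deltas=[{"offset": [0,0.05,-1],"yaw": 0},{"offset": [0,0.05,-2],"yaw": 0},{"offset": [0,0.05,-2.8],"yaw": 0},{"offset": [0,0.05,-3.3],"yaw": 0},{"offset": [0,0.05,-3.6],"yaw": 0},{"offset": [0,0.05,-3.8],"yaw": 0},{"offset": [0,0.05,-4.0],"yaw": 0},{"offset": [0,0.05,-4.0],"yaw": 0}])

```text
time_s: 16.85
eef_pos: [0.4946, 0.0427, 0.0353]
tool_rot: [180.0, 0.0, 178.5]
force: [-0.1, 0.3, -0.4]
grip_width: 0.065
grasp_force: 28.0
```

>>> arm_command(deltas=[{"offset": [0,0,-0.05],"yaw": 0},{"offset": [0,0,-0.1],"yaw": 0},{"offset": [0,0,-0.15],"yaw": 0},{"offset": [0,0,-0.15],"yaw": 0}])

```text
time_s: 17.35
eef_pos: [0.4946, 0.0427, 0.0338]
tool_rot: [180.0, -0.0, 178.5]
force: [-0.5, -0.4, 0.4]
grip_width: 0.0648
grasp_force: 28.0
```

>>> arm_command(deltas=[{"offset": [0,0,-0.05],"yaw": 0},{"offset": [0,0,-0.1],"yaw": 0},{"offset": [0,0,-0.1],"yaw": 0}])

```text
time_s: 17.73
eef_pos: [0.495, 0.0427, 0.0335]
tool_rot: [180.0, 0.1, 178.5]
force: [-1.1, 0.1, 5.9]
grip_width: 0.0647
grasp_force: 28.6
```

Contact came at the predicted height, so the dish is on the pocket floor. I'll release it and lift.

>>> arm_command(deltas=[{"offset": [0,0,0],"yaw": 0},{"offset": [0,0,0],"yaw": 0},{"offset": [0,0,0],"yaw": 0},{"offset": [0,0,0],"yaw": 0}], grip=0.9)

```text
time_s: 18.23
eef_pos: [0.4945, 0.0427, 0.0327]
tool_rot: [180.0, -0.0, 178.5]
force: [0.3, -0.3, 0.6]
grip_width: 0.081
grasp_force: 0.0
```

>>> arm_command(deltas=[{"offset": [0,0,0.5],"yaw": 0},{"offset": [0,0,2],"yaw": 0},{"offset": [0,0,5],"yaw": 0},{"offset": [-1,0,9],"yaw": 0},{"offset": [-4,0,13],"yaw": 0},{"offset": [-8,0,16],"yaw": 0},{"offset": [-11,0,17],"yaw": 0},{"offset": [-11,0,17],"yaw": 0}])

```text
time_s: 19.23
eef_pos: [0.3829, 0.0429, 0.204]
tool_rot: [180.0, 0.1, 178.5]
force: [0.2, -0.6, -0.0]
grip_width: 0.0811
grasp_force: 0.0
```

```bash
python3 c.py w5.png
```

```text
19.225 [0.3829 0.0429 0.204 ] [1.8000e+02 1.0000e-01 1.7851e+02]
near [[-0.013, -0.065, -0.174], [-0.011, -0.059, -0.173], [0.057, 0.002, -0.158], [0.17, 0.061, -0.004]]
0.88 [291.1, 278.2] [[0.4999 0.0454 0.007 ]]
[[0.4626, 0.0116, 0.0138], [0.4926, 0.0436, 0.026], [0.5272, 0.0753, 0.0276]]
((500.21075439453125, 43.031532287597656), 38.088294982910156)
```

View pics/w5.png

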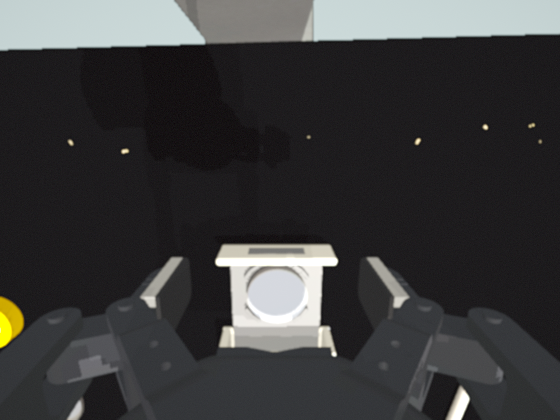

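The dish lies flat within the guides (row 290, col 277, top at 26 mm). Next: close the fingers and go down in front of the plate.

>>> arm_command(deltas=[{"offset": [0,0,-2],"yaw": 0},{"offset": [0,0.2,-6],"yaw": 0},{"offset": [0,0.2,-10],"yaw": 0},{"offset": [0,0.2,-14],"yaw": 0},{"offset": [0.5,0.2,-16],"yaw": 0},{"offset": [1.5,0.2,-16.5],"yaw": 0},{"offset": [2.5,0.2,-16.5],"yaw": 0},{"offset": [2.9,0.2,-16.5],"yaw": 0},{"offset": [2.9,0.2,-16.5],"yaw": 0}], grip=-1)

```text
time_s: 20.5
eef_pos: [0.4146, 0.0447, 0.0385]
tool_rot: [180.0, 0.1, 178.5]
force: [-0.1, -0.8, -0.5]
grip_width: 0.0002
grasp_force: 0.0
```

>>> arm_command(deltas=[{"offset": [0.6,0,0],"yaw": 0},{"offset": [1.1,-0.02,0],"yaw": 0},{"offset": [1.4,-0.03,0],"yaw": 0},{"offset": [1.7,-0.03,0],"yaw": 0},{"offset": [2.0,-0.04,0],"yaw": 0},{"offset": [2.3,-0.05,0],"yaw": 0},{"offset": [2.7,-0.05,0],"yaw": 0},{"offset": [3.2,-0.06,0],"yaw": 0},{"offset": [3.7,-0.07,0],"yaw": 0},{"offset": [4.2,-0.08,0],"yaw": 0}])

```text
time_s: 21.75
eef_pos: [0.4557, 0.0438, 0.0377]
tool_rot: [-180.0, -0.0, 178.5]
force: [-1.6, -0.5, 0.4]
grip_width: 0.0001
grasp_force: 1.1
```

>>> arm_command(deltas=[{"offset": [0.5,-0.01,0],"yaw": 0},{"offset": [1.0,-0.02,0],"yaw": 0},{"offset": [1.5,-0.03,0],"yaw": 0},{"offset": [2.0,-0.04,0],"yaw": 0},{"offset": [2.5,-0.05,0],"yaw": 0},{"offset": [3.0,-0.06,0],"yaw": 0},{"offset": [3.5,-0.07,0],"yaw": 0},{"offset": [4.0,-0.08,0],"yaw": 0},{"offset": [4.5,-0.1,0],"yaw": 0},{"offset": [4.8,-0.1,0],"yaw": 0}])

```text
time_s: 23.0
eef_pos: [0.5037, 0.0428, 0.0377]
tool_rot: [-180.0, -0.0, 178.5]
force: [-4.6, -3.3, -0.0]
grip_width: -0.0
grasp_force: 2.0
```

>>> arm_command(deltas=[{"offset": [0.25,-0.02,0],"yaw": 0},{"offset": [0.5,-0.04,0],"yaw": 0},{"offset": [0.75,-0.06,0],"yaw": 0},{"offset": [1.0,-0.08,0],"yaw": 0},{"offset": [1.2,-0.1,0],"yaw": 0},{"offset": [1.4,-0.1,0],"yaw": 0},{"offset": [1.5,-0.1,0],"yaw": 0},{"offset": [1.5,-0.1,0],"yaw": 0}])

```text
time_s: 24.0
eef_pos: [0.5189, 0.0421, 0.0378]
tool_rot: [180.0, 0.0, 178.5]
force: [-3.6, 2.9, -1.4]
grip_width: 0.0001
grasp_force: 1.6
```

>>> arm_command(deltas=[{"offset": [0.05,0,0],"yaw": 0},{"offset": [0.1,0,0],"yaw": 0},{"offset": [0.15,0,0],"yaw": 0},{"offset": [0.2,0,0],"yaw": 0},{"offset": [0.25,0,0],"yaw": 0},{"offset": [0.3,0,0],"yaw": 0},{"offset": [0.3,0,0],"yaw": 0}])

```text
time_s: 24.88
eef_pos: [0.5217, 0.0418, 0.038]
tool_rot: [-180.0, 0.0, 178.5]
force: [-4.1, 1.6, 0.7]
grip_width: -0.0
grasp_force: 1.9
```

>>> arm_command(deltas=[{"offset": [0.05,0,0],"yaw": 0},{"offset": [0.1,0,0],"yaw": 0},{"offset": [0.1,0,0],"yaw": 0}])

```text
time_s: 25.25
eef_pos: [0.5225, 0.0418, 0.0379]
tool_rot: [-180.0, -0.0, 178.5]
force: [-4.4, -0.6, 3.8]
grip_width: 0.0001
grasp_force: 2.4
```

>>> arm_command(deltas=[{"offset": [0.05,0,0],"yaw": 0},{"offset": [0.05,0,0],"yaw": 0},{"offset": [0.05,0,0],"yaw": 0}])

```text
time_s: 25.62
eef_pos: [0.5225, 0.0418, 0.0379]
tool_rot: [-180.0, -0.1, 178.5]
force: [-6.0, 0.3, 4.5]
grip_width: -0.0002
grasp_force: 2.8
```

At the stop again: no more movement, and the force rose to 6 N. I'll ease back.

>>> arm_command(deltas=[{"offset": [-0.2,0,0],"yaw": 0},{"offset": [-0.5,0,0],"yaw": 0},{"offset": [-1,0,0],"yaw": 0},{"offset": [-2,0,0],"yaw": 0},{"offset": [-5,0,0],"yaw": 0},{"offset": [-9,0,1],"yaw": 0},{"offset": [-13,0,4],"yaw": 0},{"offset": [-14,0,9],"yaw": 0},{"offset": [-14,3,14],"yaw": 0},{"offset": [-14,6,18],"yaw": 0}])

```text
time_s: 26.88
eef_pos: [0.3835, 0.1023, 0.2203]
tool_rot: [180.0, 0.3, 178.4]
force: [1.3, 0.1, -1.4]
grip_width: 0.0002
grasp_force: 0.0
```

```bash
python3 b.py w6.png
```

```text
26.875 [0.3835 0.1023 0.2203] [179.98   0.27 178.43]
reader mask 0.94 439 [[0.3771, -0.0446, 0.001], [0.553, 0.0729, 0.0476], [0.5929, 0.1042, 0.2589]]
0.042 73 ((551.8786010742188, 40.995277404785156), (126.26359558105469, 3.3901495933532715), 88.6348648071289) [[0.549, -0.0219, 0.0424], [0.5538, 0.1041, 0.0484]]
0.0485 178 ((556.0366821289062, 40.486595153808594), (126.93576049804688, 12.7828950881958), 88.92584228515625) [[0.549, -0.0226, 0.0486], [0.5631, 0.104, 0.0522]]
top pocket 0.63 [[0.577 0.034 0.012]]
top front 0.75 [[0.528 0.041 0.027]]
```

View pics/w6.png

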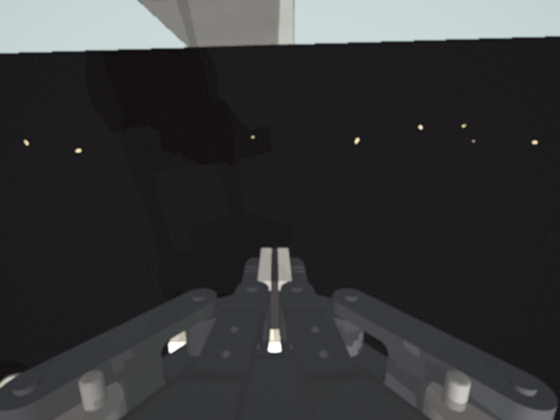

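The wrist view shows no tray standing out, since the spot at (235,210) where it had been is empty. The top camera puts the front at x≈0.528, its shut position. I'll let the arm settle, check the scene once more and hand in.

>>> arm_command(deltas=[{"offset": [0,0,0],"yaw": 0},{"offset": [0,0,0],"yaw": 0},{"offset": [0,0,0],"yaw": 0},{"offset": [0,0,0],"yaw": 0}])

```text
time_s: 27.88
eef_pos: [0.3831, 0.1019, 0.2178]
tool_rot: [180.0, 0.0, 178.5]
force: [0.5, -0.1, 0.7]
grip_width: 0.0001
grasp_force: 0.0
```

Run:
```python
from h import *
p=cam('top'); q=cloud(p).reshape(-1,3)
t=q[(q[:,0]>.42)&(q[:,0]<.545)&(q[:,1]>-.03)&(q[:,1]<.11)&(q[:,2]>.04)&(q[:,2]<.055)]
lo=np.percentile(t,[1,99],axis=0); print(len(t),lo.round(4).tolist())
for k in('tape_roll','beaker','marker'):
    for o in place_of('top',k)[:1]: print(k,atz(p,o['pixel'],0).round(3))
if lo[0,0]>.515: print(r.close_job())
```

```text
192 [[0.5241, -0.0169, 0.0403], [0.5344, 0.1017, 0.0504]]
tape_roll [[ 0.526 -0.3    0.   ]]
beaker [[ 0.657 -0.253  0.   ]]
marker [[0.681 0.286 0.   ]]
the job is handed in; nothing more can be done
None
```

The job is handed in at about 28 s: the dish was set flat in the pocket, the tray is shut and caught, the highest pressing force I read was about 6 N, and the tape roll, beaker and marker are where they were.

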